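Check the hand brakes of a loan knee walker at the pharmacy hatch

TASK

The knee walker parked at the pharmacy hatch is about to go out on loan: check its two hand brakes, first the lever on the robot's left, then the one on its right. With the backs of the closed fingers press the lever firmly, without forcing it, in towards its grip until it comes up against its stop short of the grip, keep it there for about a second and let it spring all the way back. Only push the levers from the front, never pinch or grasp them, keep off the bar and the grips, leave everything on the counter where it stands, and finish clear of everything.

Things in the scene. Friction and masses are not known exactly. Their poses are not given: they have to be found in the camera images.
- lever_left (a joint): brake lever on the robot's left (+y), black, hinged about a vertical pivot at its inner end, 36 mm in front of the bar axis. Value: 0 rad at rest, grows as it is pressed towards the grip; built-in stop at 0.19 rad, its end then still about 16 mm short of the grip. Its spring needs about 3.6 N at the pad point to start, 8 N to reach the stop; it returns to 0 when let go.
- pad_left (a point): point on the front (robot-side) face of lever_left's blade, mid-height, 92 mm outboard of its pivot: where to press; it moves 17 mm to the stop. Blade upright, 10 mm thick, 17 mm high, 52 to 128 mm outboard of the pivot, 19 mm ball end; at the bar's height, its middle 66 mm in front of the bar axis at rest. Axes turn with the lever: x into the blade, towards the grip; z up; outboard is +y.
- lever_right (a joint): brake lever on the robot's right (-y), black, hinged about a vertical pivot at its inner end, 36 mm in front of the bar axis. Value: 0 rad at rest, grows as it is pressed towards the grip; built-in stop at 0.19 rad, its end then still about 16 mm short of the grip. Its spring needs about 3.6 N at the pad point to start, 8 N to reach the stop; it returns to 0 when let go.
- pad_right (a point): point on the front (robot-side) face of lever_right's blade, mid-height, 92 mm outboard of its pivot: where to press; it moves 17 mm to the stop. Blade upright, 10 mm thick, 17 mm high, 52 to 128 mm outboard of the pivot, 19 mm ball end; at the bar's height, its middle 66 mm in front of the bar axis at rest. Axes turn with the lever: x into the blade, towards the grip; z up; outboard is -y.
- handlebar: handlebar of a grey knee walker on the floor beyond the counter's far edge, wheels chocked: it does not give. 540 mm long, 22 mm tube, 160 to 210 mm above the counter; black grips 31 mm thick (collars 42 mm), 150 to 278 mm from the middle. Origin: bar axis, mid-length, over the 32 mm stem; x away from the robot, y along the bar to the left, z up. Lever pivots about 122 mm either side of the middle, on the -x side.
- sanitiser: hand-gel pump bottle, white with a blue pump, 62 mm diameter, 172 mm tall; on the counter near the middle, left of the syrup. Origin under its centre.
- carton_flat: flat medicine carton, 110 x 65 x 35 mm high, on the counter in front of and below the left lever. Origin under its centre.
- carton_small: small upright medicine carton, 60 x 45 x 60 mm high, on the counter in front of and below the right lever. Origin under its centre.
- tablets: short amber tablet jar with white cap, 46 mm diameter, 75 mm tall, on the counter in front of and below the right lever. Origin under its centre.
- syrup: amber syrup bottle with white cap, 58 mm diameter, 140 mm tall, on the counter near the middle. Origin under its centre.
- flowers: dark pot 80 mm wide with red artificial flowers, about 165 mm tall over all, on the counter to the right. Origin under its centre.
- stapler: black desk stapler, 55 x 150 x 40 mm high, on the counter to the left. Origin under its centre.
Not all that is in view belongs to the job. What is shaped like the sanitiser but green is not meant.

How it is judged:
By the outcome, as a careful person would: the job done as asked, in the order asked, and still so for the second after the job is handed in, with the robot touching nothing.
It also fails if it takes over 64 s, if anything falls off the work surface, if the arm or the gripper's body presses on something with over 40 N, if the wrist force passes 120 N, or if a joint passes its speed limit or range.

ROBOT

A 6-joint arm with a two-finger parallel gripper is mounted at the origin on the work surface. World frame = base frame: x ahead of the robot, y to its left, z up, the work surface at z = 0. Lengths are in mm, angles in rad, forces in N, time in s.
With the tool pointing down it reaches from about 275 to 750 mm from the base axis. Payload 10.2 kg.
Tool frame: the origin (TCP) lies midway between the tips of the shut fingers; the grasp point (between the pads) lies 19 mm behind it (ctrl.pinch_z is the distance from the TCP to the grasp point, in mm); x points along the fingers, z is the direction in which the jaws open and shut, and the axes are right-handed (so a half turn about x gives the same grasp; the last joint's range is limited). The gripper opens to 85 mm and grips with 20 to 120 N. Pads are 22 mm wide; open, the fingers measure 114 mm over their backs; the gripper's body (76 mm by 85 mm) begins 54 mm behind the grasp point. The pads swing forward as they close: fully open they stand 13 mm farther back than shut.
Start: joints at [-1.521, 0.313, 1.498, -0, 1.331, -0.223], TCP at [141.437, -505.595, 231.294] pointing down, gripper open.
Joint ranges: [-2.94, 2.94], [-0.97, 2.17], [0.19, 2.56], [-1.23, 4.37], [0.02, 3.11], [-2.88, 2.88]. Speed limits (rad/s): [2.39, 2.39, 3.01, 3.14, 3.14, 3.14].

INTERFACE

Orientations are given as a unit quaternion [w, x, y, z].
In Python, from rig import ctrl, capture, workorder, nets gives the robot as it stands. The module is installed in compiled form; this text tells all that it offers.
- The arm moves only by the tool send_rows, never from a script. Its argument "rows" is text: rows parted by semicolons, each of 5 numbers parted by spaces: the opening, from 0 (shut) to 1 (fully open), then the shift along the tool's x, y, z in cm, then the turn about the tool's x in units of 5 degrees (1.0 is 5 degrees). In form: grip x y z yaw; .... A call has 1 to 12 rows; each row is the pose to reach, as a shift and turn from the pose commanded when the call began, along the tool's axes at that moment; what a row does not reach only later rows make up. A row lasts 1/10 s, in which the tool goes at most 50 mm and 8.59 degrees, less where a joint would pass 70% of its speed; a pose out of reach is approached as far as the arm can. A call with a gripper value outside its range is refused whole. The fingers move at their own pace and stop on an object; "grip_force" is the grip in N (left out, the last holds). Time passes only in rows, so rows that repeat a pose let the fingers close. It gives the time, the measured TCP pose, the force and the opening at its end, in the units of the state.
- ctrl.sense(): the state, without advancing time (a new reading comes with each control period).
- capture(name): name is "scene" or "top" or "wrist"; returns a dict with "pixels" (420x560x3 uint8, red, green, blue), "intrinsics" (3x3 intrinsics, pixels), "view" (4x4, takes a point from world to camera coordinates); the wrist camera has in their place "mount" (4x4, takes a point from camera to tool coordinates, whose origin is the TCP and whose axes are the tool frame's). Camera axes: x right, y down, z forward; pixel columns grow to the right and rows downward; lengths in mm; the calibration is good to about 2 mm. A picture is of the moment at which its call begins: read the wrist's pose just before it. There is no depth.
- workorder.finish_job(): hands the job in, once; it reports no verdict.
Trained networks look in a picture, given as the dict that the camera call returned (one of the last four; its "shot" number tells which), for a name from the list of things; names that differ only in an ending like _2 or _b are one class to them, and where a whole thing is asked for, a point or a joint stands for the part that bears it (a point fixed in the world has none). Each returns a list of dicts, best first, with "confidence" (0 to 1); they miss things now and then, are a little off and sometimes report something else, mostly with a low value. They report only what shows in the picture. A call takes as long as a camera call. They do not tell look-alikes from the thing itself.
- nets.boxes_of(picture, target): "location" ([x, y, z] in mm, in world coordinates, good to about 4 mm: the middle of the surface that is visible of it).
- nets.spot_point(picture, target): "location" ([x, y, z] in mm, in world coordinates, good to about 4 mm: a listed point, or the origin of a listed thing).
The state is a dict: "time_s": time; "joints": joint angles; "dq": joint speeds; "tau": joint torques, N m; "eef_pos": TCP position; "ee_rot": TCP orientation; "force": force on the tool from outside, world axes, zero at the start; "wrist_torque": the same for the moment, N m; "grip_width": opening from 0.0 (shut) to 1.0 (fully open).
Only numpy, scipy, OpenCV 4.12 (cv2) and the standard library are available. Lean on these libraries where they do the work, as an engineer would, in place of code of your own. Each camera call takes 0.05 s, during which the arm holds its last target.

## Working session

There is one attempt and no reset: what is moved stays moved. The work goes in short steps, Python scripts to look and compute and a tool call to move; the robot and the scene stay as the last step left them, time stands still between calls to the robot, and variables do not carry over. Pictures are saved under pics/ and viewed, and the job is handed in when it is done.

Besides the shell and the picture viewer there is one more tool, called after ">>>" by a JSON object that holds its "op" and its "data". send_rows: Moves the arm, as the interface text tells. Its arguments: {"type":"object","properties":{"rows":{"type":"string"},"grip_force":{"type":"number"}},"required":["rows"]}

```bash
mkdir -p pics; ls; cat > h.py <<'E'
from rig import ctrl, capture, workorder, nets
import numpy as np, cv2
def save(p,n,crop=None,s=1):
    im=p["pixels"][:,:,::-1].copy()
    if crop: im=im[crop[1]:crop[3],crop[0]:crop[2]]
    if s!=1: im=cv2.resize(im,None,fx=s,fy=s,interpolation=cv2.INTER_CUBIC)
    cv2.imwrite("pics/"+n+".png",im)
E
python3 - <<'E'
from h import *
s=ctrl.sense(); print({k:np.round(v,3).tolist() for k,v in s.items()})
for c in ["scene","top"]:
    p=capture(c); save(p,c+"0",s=1.4)
    for t in ["pad_left","pad_right","handlebar","sanitiser","syrup","tablets","carton_small","carton_flat","flowers","stapler"]:
        r=nets.spot_point(p,t); print(c,t,[(np.round(x["location"]).tolist(),round(x["confidence"],2)) for x in r[:3]])
E
```

```text
pics
{'time_s': 0.0, 'joints': [-1.521, 0.313, 1.498, 0.0, 1.331, -0.223], 'dq': [-0.0, 0.001, -0.001, 0.0, 0.0, -0.0], 'tau': [-0.001, -41.227, -25.974, -0.0, 0.004, 0.0], 'eef_pos': [141.421, -505.323, 230.719], 'ee_rot': [0.563, 0.428, 0.564, -0.427], 'force': [-0.469, -0.288, -0.143], 'wrist_torque': [-0.006, 0.001, 0.063], 'grip_width': 1.001}
scene pad_left [([539.0, 273.0, 173.0], 0.62), ([452.0, -176.0, -1.0], 0.57)]
scene pad_right [([487.0, -150.0, 168.0], 0.64)]
scene handlebar [([584.0, 54.0, 168.0], 0.67)]
scene sanitiser [([450.0, 53.0, 1.0], 0.71)]
scene syrup [([446.0, -73.0, -1.0], 0.8)]
scene tablets [([451.0, -175.0, 1.0], 0.64)]
scene carton_small [([427.0, -292.0, 0.0], 0.92)]
scene carton_flat [([445.0, 195.0, -1.0], 0.64)]
scene flowers [([449.0, -415.0, 5.0], 0.87)]
scene stapler [([411.0, 367.0, -0.0], 0.87), ([443.0, 194.0, -7.0], 0.53)]
top pad_left [([543.0, 271.0, 169.0], 0.76)]
top pad_right [([483.0, -150.0, 169.0], 0.58)]
top handlebar []
top sanitiser [([332.0, 96.0, -2.0], 0.91), ([449.0, 54.0, 2.0], 0.71)]
top syrup [([447.0, -70.0, -3.0], 0.68)]
top tablets [([448.0, -178.0, -2.0], 0.62)]
top carton_small [([420.0, -289.0, -2.0], 0.74), ([449.0, -415.0, -2.0], 0.39)]
top carton_flat [([449.0, -177.0, -1.0], 0.7), ([454.0, -417.0, -1.0], 0.66), ([411.0, 366.0, 0.0], 0.47)]
top flowers [([449.0, -418.0, -1.0], 0.56), ([410.0, 366.0, 2.0], 0.19)]
top stapler [([413.0, 366.0, 2.0], 0.87)]
```

View pics/scene0.png

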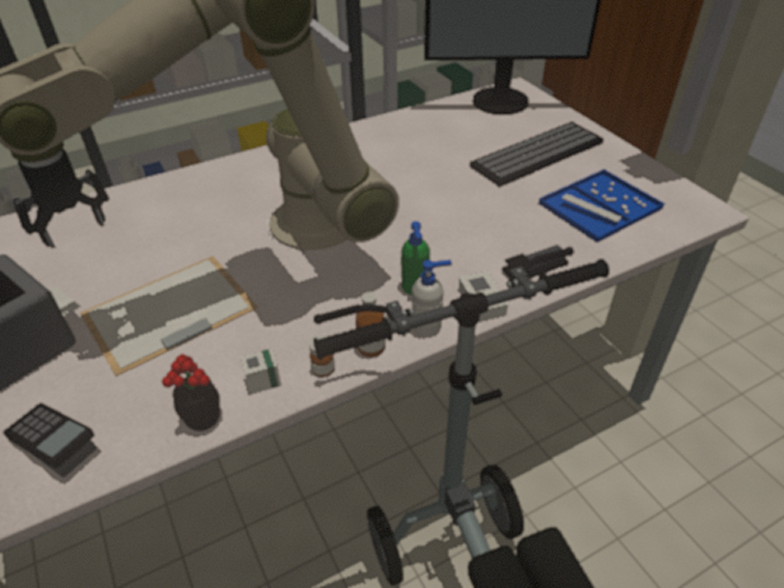

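View pics/top0.png

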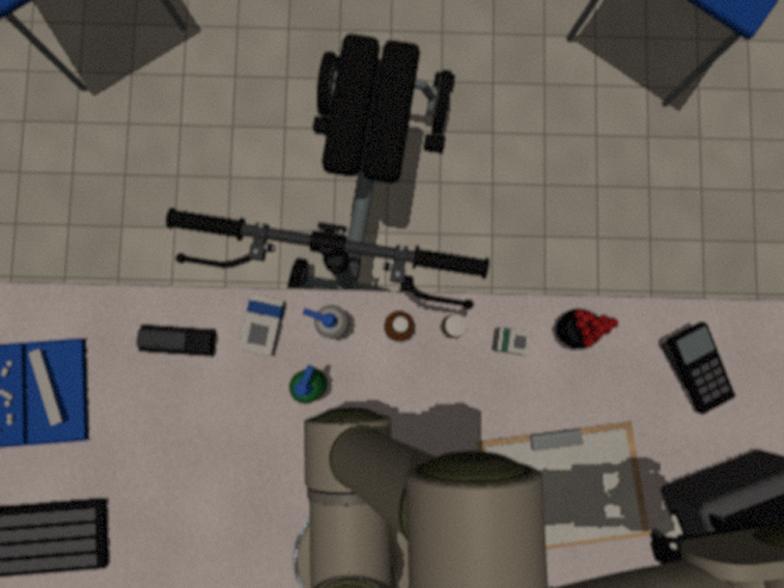

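The scene view shows the walker's bar at the far edge. In the top view the left lever runs from about (180,258) to (265,250), and the right lever from about (405,285) to (468,303). The white bottle with the blue pump at top (328,320) is the sanitiser, and the green look-alike at (308,383) is to be avoided. Next I'll work out the tool axes and the first travel move.

```bash
cat >> h.py <<'E'
from scipy.spatial.transform import Rotation as R
def pose():
    s=ctrl.sense(); q=np.array(s["ee_rot"]); return np.array(s["eef_pos"]),R.from_quat(q[[1,2,3,0]]).as_matrix(),s
def plan(target,zdir=None):
    p,M,s=pose(); d=M.T@(np.array(target)-p)/10
    out=[np.round(d,2)]
    if zdir is not None:
        z=M.T@np.array([*zdir,0]); out.append(round(np.degrees(np.arctan2(-z[1],z[2]))/5,2))
    print("shift cm",*out)
E
python3 - <<'E'
from h import *
p,M,s=pose(); print(np.round(M,3))
for a in (np.array([.991,-.132]),-np.array([.991,-.132])):
    plan([470,278,290],a)
plan([p[0],p[1],290])
for c in ["scene","top"]:
    p=capture(c)
    for t in ["pad_left","pad_right","lever_left","lever_right","handlebar"]:
        for f in (nets.spot_point,nets.boxes_of):
            r=f(p,t); print(c,t,f.__name__,[(np.round(x["location"]).tolist(),round(x["confidence"],2)) for x in r[:2]])
E
```

```text
[[-0.     0.963  0.269]
 [ 0.     0.269 -0.963]
 [-1.     0.    -0.   ]]
shift cm [ -5.87  52.75 -66.61] -13.36
shift cm [ -5.87  52.75 -66.61] 22.64
shift cm [-5.87  0.   -0.  ]
scene pad_left call [([537.0, 271.0, 174.0], 0.61)]
scene pad_left call [([548.0, 257.0, 179.0], 0.71)]
scene pad_right call [([484.0, -152.0, 170.0], 0.52)]
scene pad_right call [([593.0, 46.0, 177.0], 0.7), ([495.0, -136.0, 178.0], 0.54)]Traceback (most recent call last):
  File "<stdin>", line 10, in <module>
ValueError: it knows: carton_flat, carton_small, flowers, handlebar, pad_left, pad_right, sanitiser, stapler, syrup, tablets
```

>>> {"op": "send_rows", "data": {"rows": "0 -3 0 0 0; 0 -6 0 0 0; 0 -6 3 -4 -1; 0 -6 6 -8 -2; 0 -6 9.5 -12 -3; 0 -6 12.5 -16 -4; 0 -6 16 -20 -5; 0 -6 19 -24 -6; 0 -6 22 -28 -7; 0 -6 25 -32 -8; 0 -6 28 -36 -9; 0 -6 28 -36 -9", "grip_force": 20}}

```text
time_s: 2.55
eef_pos: [314.9, -79.1, 291.6]
ee_rot: [0.685, 0.176, 0.684, -0.176]
force: [-0.2, -0.9, 0.1]
grip_width: 0.001
```

```bash
python3 - <<'E'
from h import *
p,M,s=pose(); print(p,s["grip_width"],s["time_s"])
plan([470,278,290],[.991,-.132])
E
```

```text
[314.86656484 -79.09245185 291.63596961] 0.0014393232842369865 2.55
shift cm [ 0.19 38.77 -3.6 ] -4.24
```

>>> {"op": "send_rows", "data": {"rows": "0 0 4 0 -0.5; 0 0 8 -1 -1; 0 0 12 -1 -1.5; 0 0 16 -1.5 -2; 0 0 20 -2 -2.5; 0 0 24 -2.5 -3; 0 0 28 -3 -3.5; 0 0 32 -3 -4; 0 0 36 -3.5 -4.2; 0 0 38.8 -3.6 -4.2; 0 0 38.8 -3.6 -4.2"}}

```text
time_s: 3.65
eef_pos: [473.9, 273.9, 290.2]
ee_rot: [0.705, 0.051, 0.706, -0.051]
force: [-0.2, 0.7, -0.1]
grip_width: -0.0
```

```bash
python3 - <<'E'
from h import *
p,M,s=pose(); print(p,np.round(M,3).tolist(),s["time_s"])
w=capture("wrist"); save(w,"w1",s=1.4); print(np.round(w["mount"],3),w["intrinsics"])
t=capture("top"); c=capture("scene")
T=np.eye(4);T[:3,:3]=M;T[:3,3]=p
for n,x in (("w",w),("top",t),("scene",c)):
    for k in ("pad_left","pad_right","handlebar"):
        r=nets.spot_point(x,k); print(n,k,[(np.round(y["location"]).tolist(),round(y["confidence"],2)) for y in r[:2]])
save(t,"t1",(90,120,390,270),2.6); 
E
```

```text
[473.94665392 273.94121209 290.22936161] [[-0.001, 0.144, 0.99], [-0.0, 0.99, -0.144], [-1.0, -0.0, -0.001]] 3.65
[[-0.00000e+00 -2.62000e-01  9.65000e-01 -1.41656e+02]
 [-0.00000e+00 -9.65000e-01 -2.62000e-01  6.56650e+01]
 [ 1.00000e+00 -0.00000e+00  0.00000e+00 -1.28000e-01]
 [ 0.00000e+00  0.00000e+00  0.00000e+00  1.00000e+00]] [[296.07256102   0.         276.53689519]
 [  0.         296.07256102 207.38208532]
 [  0.           0.           1.        ]]
w pad_left [([542.0, 274.0, 167.0], 0.87)]
w pad_right []
w handlebar []
top pad_left [([544.0, 272.0, 166.0], 0.8)]
top pad_right [([481.0, -150.0, 168.0], 0.78), ([450.0, 51.0, 4.0], 0.44)]
top handlebar [([581.0, 53.0, 171.0], 0.92)]
scene pad_left [([539.0, 268.0, 175.0], 0.48)]
scene pad_right [([488.0, -153.0, 170.0], 0.68)]
scene handlebar [([584.0, 57.0, 169.0], 0.69), ([446.0, -73.0, -1.0], 0.43)]
```

View pics/w1.png

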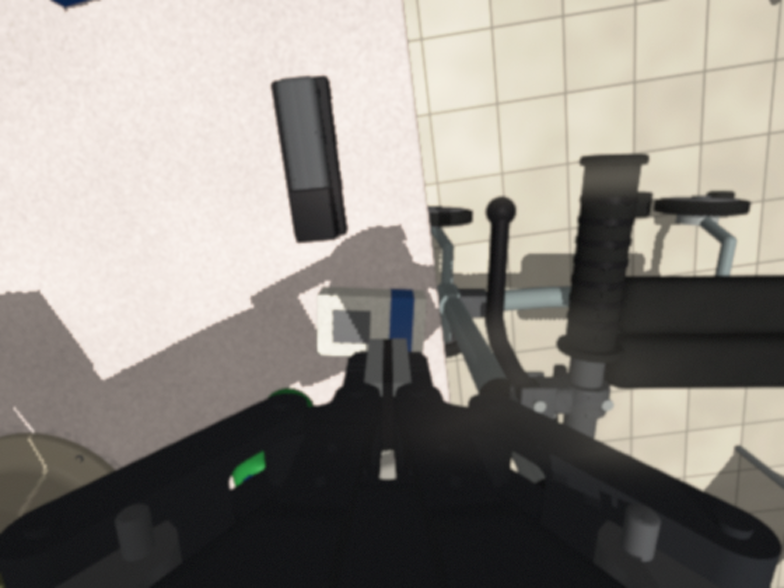

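View pics/t1.png

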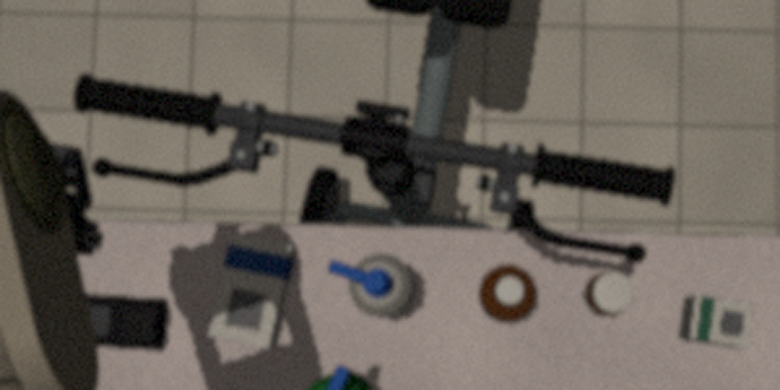

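```bash
cat >> h.py <<'E'
def w2z(w,p,M,px,z):
    K=w["intrinsics"]; m=np.array(w["mount"]); r=np.linalg.inv(K)@np.array([px[0],px[1],1.])
    d=M@(m[:3,:3]@r); o=p+M@m[:3,3]; return o+d*(z-o[2])/d[2]
E
python3 - <<'E'
from h import *
p,M,s=pose(); w=capture("wrist"); save(w,"w1b",(300,100,480,320),2.7)
for n,px,z in (("ball",(501,210),169),("bladefront",(488,280),178),("bladefront",(487,310),178),("bladeback",(506,280),178),("gripend top",(614,160),169),("bar at collar",(588,375),169)):
    print(n,np.round(w2z(w,p,M,np.array(px)/1.4,z),1))
for i in range(2):
  r=nets.spot_point(w,"pad_left"); print(r[0]["location"])
E
```

```text
ball [550.3 307.3 169. ]
bladefront [536.6 265.8 178. ]
bladefront [534.3 246.  178. ]
bladeback [547.9 264.2 178. ]
gripend top [620.6 327.2 169. ]
bar at collar [602.  184.8 169. ]
[542.9, 271.3, 167.3]
[542.9, 271.3, 167.3]
```

View pics/w1b.png

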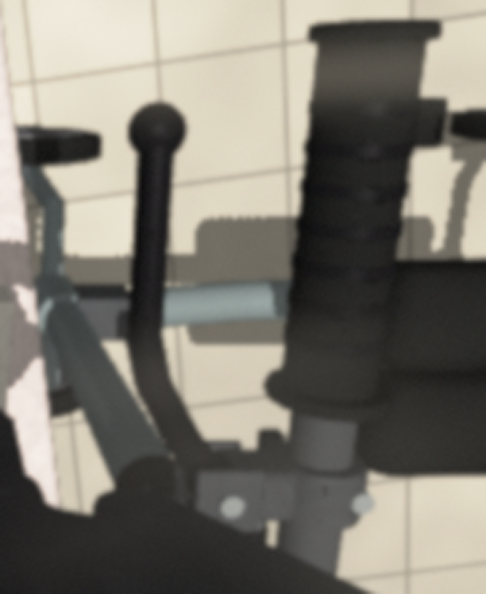

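```bash
python3 - <<'E'
from h import *
plan([503,276,290]); plan([503,276,152])
E
```

```text
shift cm [0.13 0.8  2.91]
shift cm [13.93  0.8   2.91]
```

>>> {"op": "send_rows", "data": {"rows": "0 0 0.7 1.4 0; 0 3 0.7 2.9 0; 0 6 0.7 2.9 0; 0 9 0.7 2.9 0; 0 11.5 0.7 2.9 0; 0 13 0.7 2.9 0; 0 13.8 0.7 2.9 0; 0 13.8 0.7 2.9 0; 0 13.8 0.7 2.9 0"}}

```text
time_s: 5.3
eef_pos: [503.1, 275.2, 154.1]
ee_rot: [0.706, 0.052, 0.705, -0.051]
force: [0.8, -0.5, 0.6]
grip_width: -0.002
```

```bash
python3 - <<'E'
from h import *
p,M,s=pose(); print(p,s["force"],s["time_s"])
w=capture("wrist"); save(w,"w2",s=1.4); save(capture("scene"),"s2",(200,140,480,320),2.8)
r=nets.spot_point(w,"pad_left"); print([(x["location"],x["confidence"]) for x in r])
E
```

```text
[503.10626519 275.17102716 154.14801385] [ 0.82763721 -0.47359086  0.600945  ] 5.3
[([543.4, 274.3, 167.3], 0.78)]
```

View pics/w2.png

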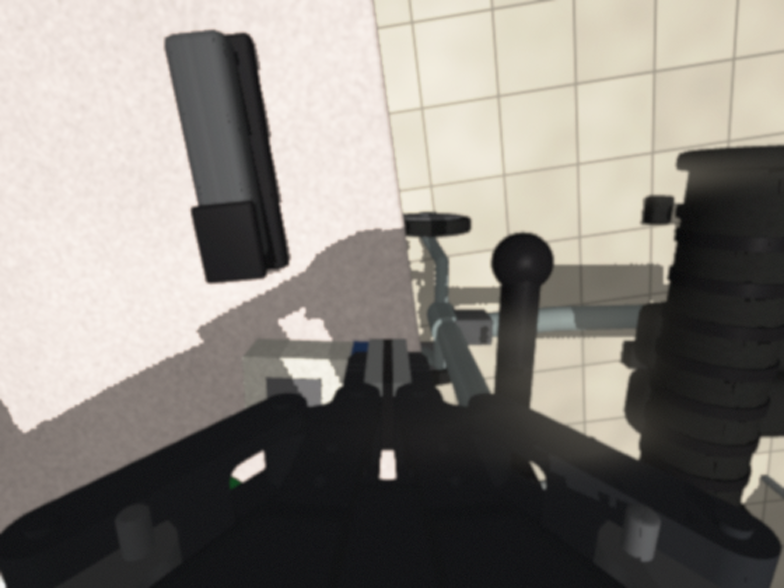

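View pics/s2.png

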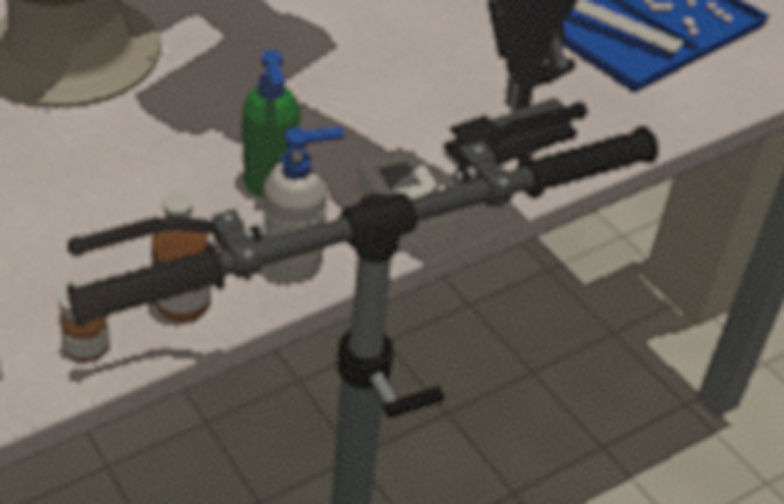

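>>> {"op": "send_rows", "data": {"rows": "0 0 0 1 0; 0 0 0 1.7 0; 0 0 0 2 0; 0 0 0 2 0"}}

```text
time_s: 5.85
eef_pos: [523.0, 271.9, 153.1]
ee_rot: [0.705, 0.052, 0.705, -0.052]
force: [-0.0, -0.3, -0.7]
grip_width: 0.003
```

>>> {"op": "send_rows", "data": {"rows": "0 0 0 0.3 0; 0 0 0 0.3 0; 0 0 0 0.3 0"}}

```text
time_s: 6.15
eef_pos: [525.4, 271.7, 153.3]
ee_rot: [0.705, 0.052, 0.705, -0.052]
force: [-0.5, -0.6, -0.4]
grip_width: -0.001
```

>>> {"op": "send_rows", "data": {"rows": "0 0 0 0.3 0; 0 0 0 0.3 0; 0 0 0 0.3 0"}}

```text
time_s: 6.45
eef_pos: [527.7, 271.8, 153.3]
ee_rot: [0.705, 0.052, 0.706, -0.051]
force: [-4.7, 2.5, 1.0]
grip_width: 0.0
```

>>> {"op": "send_rows", "data": {"rows": "0 0 0 0.3 0; 0 0 0 0.3 0; 0 0 0 0.3 0"}}

```text
time_s: 6.75
eef_pos: [530.3, 272.0, 153.3]
ee_rot: [0.704, 0.052, 0.706, -0.051]
force: [-6.4, 5.9, 1.7]
grip_width: 0.002
```

>>> {"op": "send_rows", "data": {"rows": "0 0 0.2 0.15 0.3; 0 0 0.3 0.3 0.6; 0 0 0.3 0.4 0.8; 0 0 0.3 0.4 0.8"}}

```text
time_s: 7.15
eef_pos: [534.8, 273.8, 153.2]
ee_rot: [0.702, 0.076, 0.704, -0.076]
force: [-6.5, 3.0, 2.7]
grip_width: 0.0
```

>>> {"op": "send_rows", "data": {"rows": "0 0 0.1 0.2 0.2; 0 0 0.2 0.4 0.5; 0 0 0.2 0.4 0.5"}}

```text
time_s: 7.45
eef_pos: [539.1, 275.0, 153.2]
ee_rot: [0.7, 0.092, 0.702, -0.091]
force: [-6.9, 3.0, 2.9]
grip_width: -0.003
```

>>> {"op": "send_rows", "data": {"rows": "0 0 0.1 0.2 0.2; 0 0 0.1 0.2 0.2"}}

```text
time_s: 7.65
eef_pos: [541.2, 275.5, 153.2]
ee_rot: [0.699, 0.098, 0.701, -0.097]
force: [-8.4, 3.3, 2.5]
grip_width: -0.003
```

>>> {"op": "send_rows", "data": {"rows": "0 0 0.1 0.2 0.2; 0 0 0.1 0.2 0.2"}}

```text
time_s: 7.85
eef_pos: [543.3, 275.8, 153.2]
ee_rot: [0.698, 0.104, 0.701, -0.104]
force: [-7.8, 3.2, 3.6]
grip_width: -0.001
```

>>> {"op": "send_rows", "data": {"rows": "0 0 0 0.15 0; 0 0 0 0.15 0"}}

```text
time_s: 8.05
eef_pos: [544.5, 275.9, 153.3]
ee_rot: [0.698, 0.104, 0.701, -0.103]
force: [-8.6, 4.6, 3.0]
grip_width: 0.003
```

>>> {"op": "send_rows", "data": {"rows": "0 0 0 0.1 0; 0 0 0 0.1 0"}}

```text
time_s: 8.25
eef_pos: [544.8, 275.9, 153.2]
ee_rot: [0.698, 0.104, 0.701, -0.103]
force: [-11.6, 6.1, 4.5]
grip_width: 0.003
```

>>> {"op": "send_rows", "data": {"rows": "0 0 0 0.08 0; 0 0 0 0.08 0"}}

```text
time_s: 8.45
eef_pos: [544.9, 275.9, 153.2]
ee_rot: [0.697, 0.104, 0.702, -0.103]
force: [-15.9, 6.0, 5.2]
grip_width: 0.002
```

```bash
python3 - <<'E'
from h import *
w=capture("wrist"); save(w,"w3",s=1.4); t=capture("top"); save(t,"t3",(90,120,390,270),2.6)
E
```

```text
(no output)
```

View pics/w3.png

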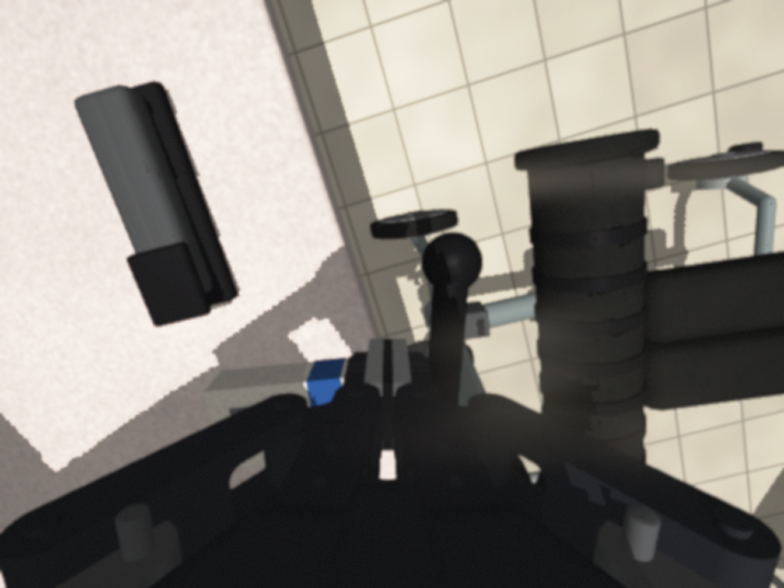

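>>> {"op": "send_rows", "data": {"rows": "0 0 0 0 0; 0 0 0 0 0; 0 0 0 0 0; 0 0 0 0 0; 0 0 0 0 0; 0 0 0 0 0; 0 0 0 -0.8 0; 0 0 -0.2 -1.8 -0.8; 0 0 -0.5 -3 -1.6; 0 0 -0.5 -4.5 -2.1; 0 0 -0.5 -5.5 -2.1; 0 0 -0.5 -5.5 -2.1"}}

```text
time_s: 9.75
eef_pos: [492.9, 285.8, 153.5]
ee_rot: [0.706, 0.039, 0.706, -0.039]
force: [0.3, 0.3, -0.4]
grip_width: 0.002
```

```bash
python3 - <<'E'
from h import *
p,M,s=pose(); print(p,np.round(M,3).tolist(),s["force"],s["time_s"])
w=capture("wrist"); save(w,"w4",s=1.4)
r=nets.spot_point(w,"pad_left"); print([(x["location"],x["confidence"]) for x in r])
E
```

```text
[492.94557959 285.79694614 153.54710989] [[0.0, 0.111, 0.994], [0.0, 0.994, -0.111], [-1.0, 0.0, 0.0]] [ 0.31510197  0.3413699  -0.42538371] 9.75
[([543.1, 273.5, 168.3], 0.8)]
```

View pics/w4.png

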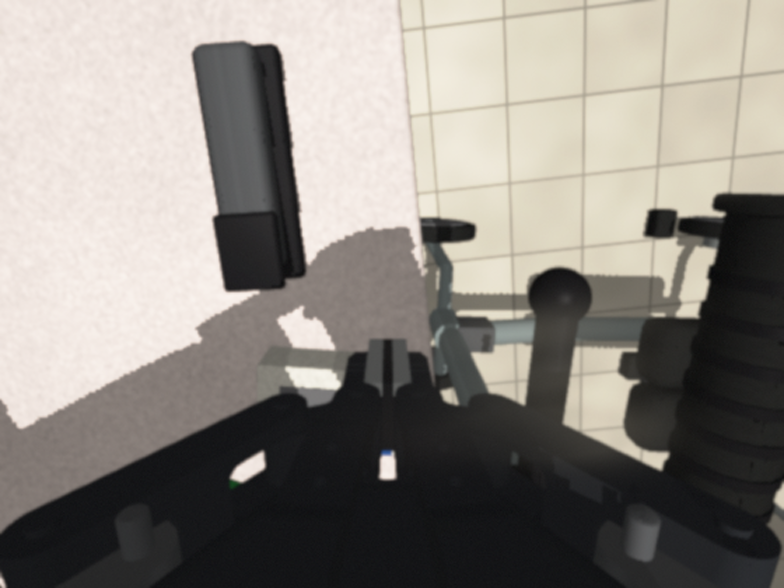

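View pics/t3.png

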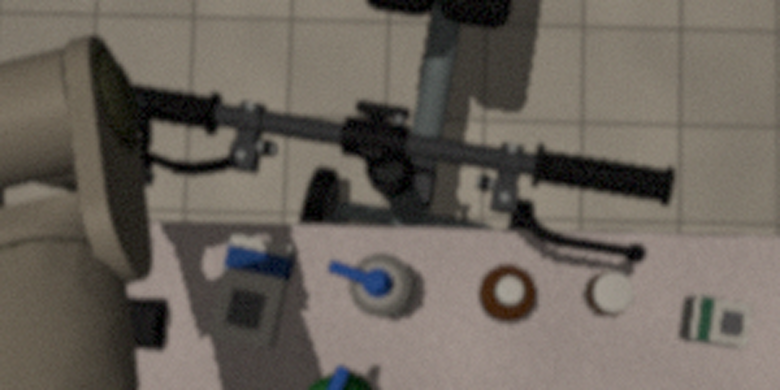

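Left lever: pressed to its stop, held, and seen sprung back. Pad is again at x≈543, ball at pixel (560,295). Now over to the right lever.

```bash
python3 - <<'E'
from h import *
plan([430,-144,290],[.991,-.135])
E
```

```text
shift cm [-13.66 -43.38  -1.56] 0.27
```

>>> {"op": "send_rows", "data": {"rows": "0 -4 0 -0.5 0; 0 -8.5 0 -1.5 0; 0 -12.5 -1 -1.5 0; 0 -13.6 -4 -1.5 0; 0 -13.6 -8 -1.5 0; 0 -13.6 -12.5 -1.5 0; 0 -13.6 -17 -1.5 0; 0 -13.6 -21.5 -1.5 0; 0 -13.6 -26 -1.5 0; 0 -13.6 -30.5 -1.5 0; 0 -13.6 -35 -1.5 0.2; 0 -13.6 -39 -1.5 0.3"}}

```text
time_s: 11.05
eef_pos: [435.2, -103.1, 289.6]
ee_rot: [0.706, 0.049, 0.705, -0.05]
force: [1.2, 0.8, 0.8]
grip_width: 0.0
```

>>> {"op": "send_rows", "data": {"rows": "0 0 -2.5 0 0; 0 0 -4.4 0 0; 0 0 -4.4 0 0; 0 0 -4.4 0 0"}}

```text
time_s: 11.45
eef_pos: [429.6, -144.3, 289.3]
ee_rot: [0.705, 0.049, 0.705, -0.049]
force: [-0.0, 0.9, -0.2]
grip_width: -0.001
```

```bash
python3 - <<'E'
from h import *
p,M,s=pose(); print(p,np.round(M,3).tolist(),s["time_s"])
w=capture("wrist"); save(w,"w5",s=1.4); c=capture("scene"); t=capture("top")
for n,x in (("w",w),("s",c),("t",t)):
  for k in ("pad_right","pad_left","handlebar"):
    r=nets.spot_point(x,k); print(n,k,[(np.round(x["location"]).tolist(),round(x["confidence"],2)) for x in r[:2]])
E
```

```text
[ 429.55713519 -144.29316037  289.32205783] [[0.0, 0.138, 0.99], [0.0, 0.99, -0.138], [-1.0, 0.0, 0.0]] 11.45
w pad_right [([479.0, -147.0, 170.0], 0.78)]
w pad_left []
w handlebar []
s pad_right [([487.0, -154.0, 171.0], 0.52), ([445.0, -72.0, 2.0], 0.24)]
s pad_left [([537.0, 270.0, 173.0], 0.63)]
s handlebar [([586.0, 54.0, 167.0], 0.9)]
t pad_right []
t pad_left [([541.0, 270.0, 166.0], 0.52)]
t handlebar [([585.0, 58.0, 170.0], 0.68)]
```

View pics/w5.png

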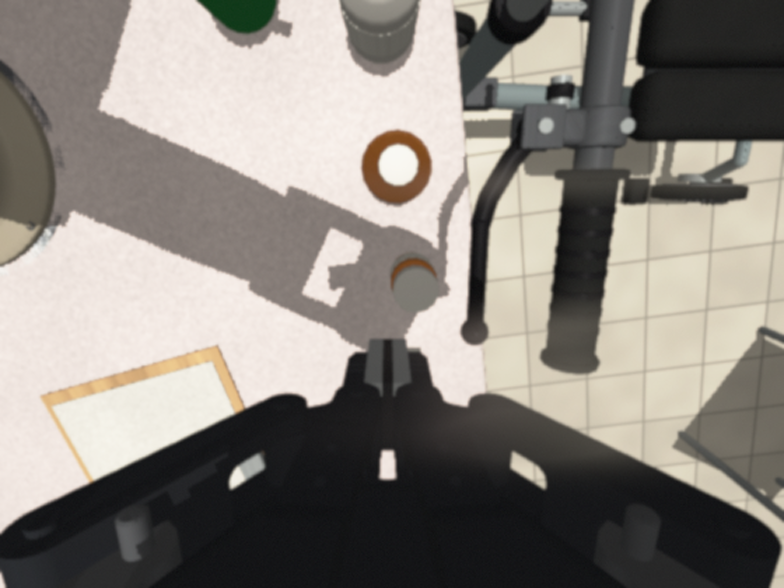

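```bash
python3 - <<'E'
from h import *
p,M,s=pose(); w=capture("wrist")
for n,px,z in (("ball",(474,331),169),("front",(469,300),178),("front",(472,240),178),("back",(486,270),178),("jar cap",(415,282),75),("syrup cap",(398,165),140),("pivotbolt",(546,125),178)):
    print(n,np.round(w2z(w,p,M,np.array(px)/1.4,z),1))
for q in ([446,-147,290],[446,-147,153]): plan(q)
E
```

```text
ball [ 482.6 -185.7  169. ]
front [ 479.6 -160.6  178. ]
front [ 484.7 -122.6  178. ]
back [ 491.8 -142.6  178. ]
jar cap [ 450.6 -170.7   75. ]
syrup cap [446.7 -71.9 140. ]
pivotbolt [532.1 -62.7 178. ]
shift cm [-0.07 -0.06  1.68]
shift cm [13.63 -0.06  1.68]
```

>>> {"op": "send_rows", "data": {"rows": "0 0 0 0.8 0; 0 3 0 1.6 0; 0 6 0 1.6 0; 0 9 0 1.6 0; 0 11.5 0 1.6 0; 0 13 0 1.6 0; 0 13.6 0 1.6 0; 0 13.6 0 1.6 0; 0 13.6 0 1.6 0"}}

```text
time_s: 13.0
eef_pos: [445.8, -146.6, 154.0]
ee_rot: [0.706, 0.048, 0.705, -0.049]
force: [-0.1, -0.2, 0.9]
grip_width: -0.001
```

```bash
python3 - <<'E'
from h import *
p,M,s=pose(); print(p,s["force"],s["time_s"])
w=capture("wrist"); save(w,"w6",s=1.4); save(capture("scene"),"s6",(150,140,430,320),2.8)
r=nets.spot_point(w,"pad_right"); print([(x["location"],x["confidence"]) for x in r])
E
```

```text
[ 445.77166583 -146.5934258   154.03925009] [-0.07968035 -0.17764889  0.93992072] 13.0
[([482.5, -149.0, 171.2], 0.83)]
```

View pics/w6.png

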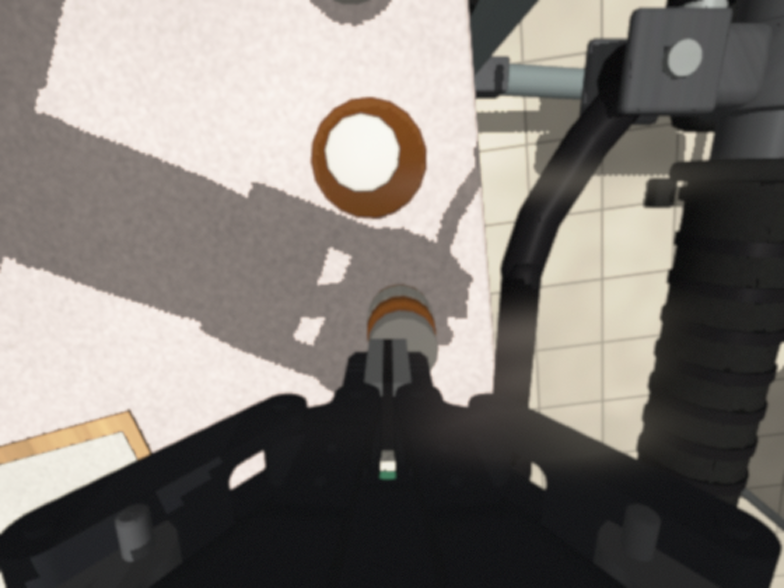

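View pics/s6.png

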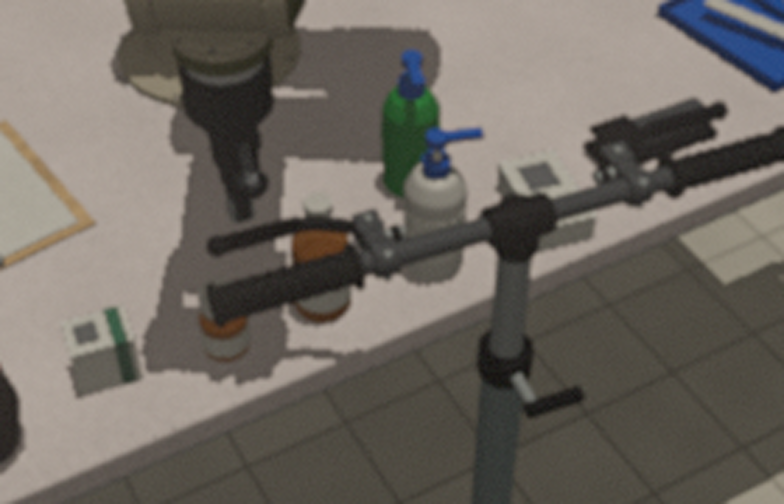

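>>> {"op": "send_rows", "data": {"rows": "0 0 0 0.9 0; 0 0 0 1.6 0; 0 0 0 1.8 0; 0 0 0 1.8 0"}}

```text
time_s: 13.55
eef_pos: [463.4, -148.8, 153.2]
ee_rot: [0.705, 0.048, 0.705, -0.048]
force: [0.1, 0.1, 0.3]
grip_width: 0.001
```

>>> {"op": "send_rows", "data": {"rows": "0 0 0 0.3 0; 0 0 0 0.3 0; 0 0 0 0.3 0"}}

```text
time_s: 13.85
eef_pos: [466.0, -149.2, 153.3]
ee_rot: [0.705, 0.049, 0.705, -0.048]
force: [0.2, -0.9, 0.2]
grip_width: 0.001
```

>>> {"op": "send_rows", "data": {"rows": "0 0 0 0.3 0; 0 0 0 0.3 0; 0 0 0 0.3 0"}}

```text
time_s: 14.15
eef_pos: [468.9, -149.6, 153.3]
ee_rot: [0.705, 0.049, 0.706, -0.048]
force: [-2.4, 0.8, 1.5]
grip_width: -0.002
```

>>> {"op": "send_rows", "data": {"rows": "0 0 -0.12 0.25 -0.3; 0 0 -0.25 0.5 -0.6; 0 0 -0.35 0.75 -0.9; 0 0 -0.45 1 -1.2; 0 0 -0.45 1 -1.2"}}

```text
time_s: 14.65
eef_pos: [478.3, -155.5, 153.2]
ee_rot: [0.707, 0.011, 0.707, -0.011]
force: [-5.8, 1.4, 2.4]
grip_width: -0.001
```

>>> {"op": "send_rows", "data": {"rows": "0 0 -0.08 0.2 -0.2; 0 0 -0.12 0.4 -0.4; 0 0 -0.12 0.4 -0.4"}}

```text
time_s: 14.95
eef_pos: [482.0, -157.4, 153.3]
ee_rot: [0.707, -0.002, 0.708, 0.001]
force: [-6.9, -1.5, 3.5]
grip_width: 0.0
```

>>> {"op": "send_rows", "data": {"rows": "0 0 -0.05 0.2 -0.2; 0 0 -0.05 0.2 -0.2"}}

```text
time_s: 15.15
eef_pos: [483.8, -158.2, 153.3]
ee_rot: [0.706, -0.008, 0.708, 0.007]
force: [-9.1, -3.4, 3.1]
grip_width: -0.002
```

>>> {"op": "send_rows", "data": {"rows": "0 0 0 0.1 0; 0 0 0 0.1 0"}}

```text
time_s: 15.35
eef_pos: [484.6, -158.4, 153.3]
ee_rot: [0.706, -0.008, 0.708, 0.007]
force: [-9.7, -6.1, 2.6]
grip_width: -0.002
```

>>> {"op": "send_rows", "data": {"rows": "0 0 0 0.1 0; 0 0 0 0.1 0"}}

```text
time_s: 15.55
eef_pos: [485.6, -158.7, 153.3]
ee_rot: [0.706, -0.008, 0.708, 0.006]
force: [-10.2, -8.0, 2.8]
grip_width: -0.002
```

>>> {"op": "send_rows", "data": {"rows": "0 0 -0.05 0.1 0; 0 0 -0.05 0.1 0"}}

```text
time_s: 15.75
eef_pos: [486.5, -159.0, 153.2]
ee_rot: [0.706, -0.008, 0.708, 0.006]
force: [-10.1, -5.9, 2.8]
grip_width: -0.0
```

>>> {"op": "send_rows", "data": {"rows": "0 0 -0.05 0.1 0; 0 0 -0.05 0.1 0"}}

```text
time_s: 15.95
eef_pos: [486.8, -159.1, 153.2]
ee_rot: [0.705, -0.008, 0.709, 0.007]
force: [-15.1, -5.3, 5.1]
grip_width: -0.005
```

```bash
python3 - <<'E'
from h import *
w=capture("wrist"); save(w,"w7",s=1.4)
E
```

```text
(no output)
```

View pics/w7.png

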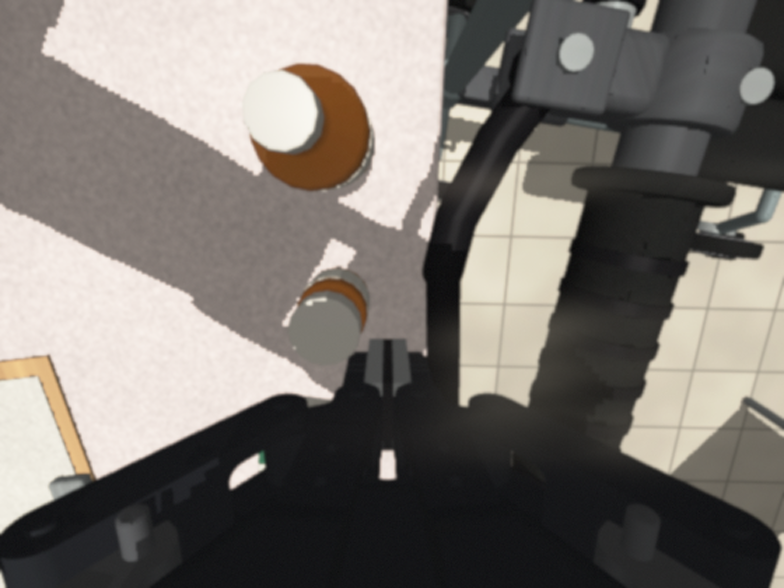

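>>> {"op": "send_rows", "data": {"rows": "0 0 0 0.02 0; 0 0 0 0.02 0; 0 0 0 0.02 0; 0 0 0 0.02 0; 0 0 0 0.02 0; 0 0 0 0.02 0; 0 0 0 0.02 0; 0 0 0 0.02 0; 0 0 0 0.02 0"}}

```text
time_s: 16.9
eef_pos: [486.8, -159.1, 153.2]
ee_rot: [0.705, -0.008, 0.709, 0.007]
force: [-15.7, -3.9, 5.6]
grip_width: 0.001
```

>>> {"op": "send_rows", "data": {"rows": "0 0 0 -0.8 0; 0 0 0.2 -1.8 0.8; 0 0 0.5 -3 1.6; 0 0 0.5 -4.5 2; 0 0 0.5 -5.5 2; 0 0 0.5 -5.5 2"}}

```text
time_s: 17.5
eef_pos: [433.2, -154.5, 153.5]
ee_rot: [0.705, 0.054, 0.705, -0.055]
force: [0.4, 0.6, 0.7]
grip_width: -0.002
```

```bash
python3 - <<'E'
from h import *
p,M,s=pose(); print(p,s["force"],s["time_s"])
w=capture("wrist"); save(w,"w8",s=1.4); c=capture("scene"); save(c,"s8",(150,140,430,320),2.8)
for x in (w,c):
  r=nets.spot_point(x,"pad_right"); print([(x["location"],x["confidence"]) for x in r])
E
```

```text
[ 433.15137946 -154.4811618   153.48905063] [0.41659044 0.62606361 0.6953903 ] 17.5
[([481.9, -147.6, 170.0], 0.8)]
[([485.4, -151.2, 169.4], 0.89)]
```

View pics/w8.png

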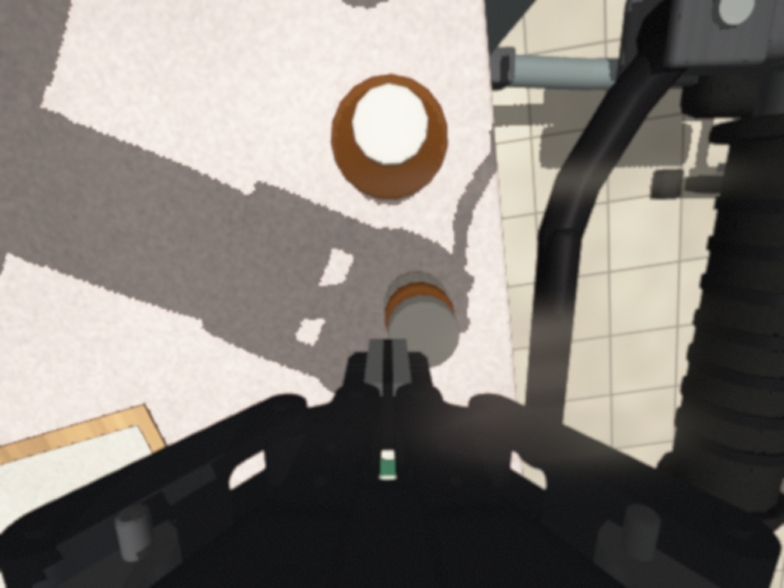

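The right lever is back at rest: pad at x≈482, same as before, with its blade at pixel (550,320) parallel to the grip again. I'll raise the arm, do a last check and hand in.

>>> {"op": "send_rows", "data": {"rows": "0 -3 0 -0.5 0; 0 -7 0 -1.5 0; 0 -11 0 -3 0; 0 -14 0 -5 0; 0 -15 0 -7 0; 0 -15 0 -7 0; 0 -15 0 -7 0"}}

```text
time_s: 18.4
eef_pos: [364.6, -143.6, 303.1]
ee_rot: [0.705, 0.055, 0.705, -0.055]
force: [-0.3, -0.2, 0.1]
grip_width: -0.002
```

```bash
python3 - <<'E'
from h import *
p,M,s=pose(); print(p,s["force"],s["time_s"],np.abs(s["dq"]).max())
t=capture("top"); save(t,"t9",(90,120,390,270),2.6); c=capture("scene")
for n,x in (("t",t),("s",c)):
  for k in ("pad_left","pad_right","sanitiser","syrup","tablets","carton_small","carton_flat"):
    r=nets.spot_point(x,k); print(n,k,[np.round(x["location"]).tolist() for x in r[:2]])
E
```

```text
[ 364.61657375 -143.591577    303.1329488 ] [-0.30532255 -0.20513634  0.05347165] 18.4 0.028936502444196092
t pad_left [[422.0, -288.0, -4.0], [544.0, 268.0, 166.0]]
t pad_right [[486.0, -151.0, 165.0]]
t sanitiser [[331.0, 94.0, -2.0], [451.0, 53.0, 5.0]]
t syrup [[448.0, -74.0, 0.0]]
t tablets [[449.0, -178.0, 2.0]]
t carton_small [[422.0, -290.0, -2.0], [413.0, 366.0, 3.0]]
t carton_flat [[446.0, 196.0, -0.0], [450.0, 51.0, 3.0]]
s pad_left [[540.0, 270.0, 172.0]]
s pad_right [[485.0, -152.0, 170.0]]
s sanitiser [[450.0, 56.0, -2.0], [329.0, 97.0, -2.0]]
s syrup [[448.0, -72.0, 0.0]]
s tablets [[452.0, -179.0, 2.0]]
s carton_small [[421.0, -287.0, -0.0]]
s carton_flat [[442.0, 195.0, -1.0]]
```

View pics/t9.png

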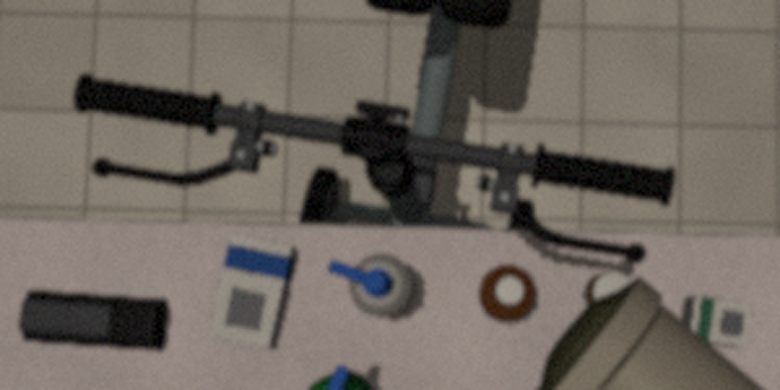

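Both levers are at rest: the left ball is at (103,167) and the right at (636,253), as in the first crop. The objects on the counter stand where they did.

```bash
python3 -c "
from rig import workorder
print(workorder.finish_job())"
```

```text
the job is handed in; nothing more can be done
None
```

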